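# Nest the vent cowls in the gated stock pen

## Robot

A 7-joint arm with a two-finger parallel gripper is mounted at the origin on the work surface. World frame = base frame: x ahead of the robot, y to its left, z up, the work surface at z = 0. Lengths are in m, angles in degrees, forces in N, time in s.
With the tool pointing down it reaches from about 0.425 to 0.875 m from the base axis. Payload 4.7 kg.
Tool frame: the origin (TCP) lies on the centre line of the jaws, within the pads' length; the fingertips stand 11 mm ahead of it and the grasp point (between the pads) lies 8 mm behind it (finger_overhang is the x of the fingertips in the tool frame, in m); x points along the fingers, z is the direction in which the jaws open and shut, and the axes are right-handed (so a half turn about x gives the same grasp; the last joint's range is limited). The gripper opens to 87 mm and grips with 3 to 60 N. Pads are 19 mm wide; open, the fingers measure 117 mm over their backs; the gripper's body (75 mm by 190 mm) begins 51 mm behind the grasp point.
Start: joints at [67.443, 18.392, -4.016, 83.108, 1.295, 78.541, -3.26], TCP at [0.258, -0.597, 0.234] pointing down, gripper open.
Joint ranges: [-163.93, 163.93], [-17.29, 119.83], [-79.2, 71.16], [3.27, 140.29], [-89.18, 269.18], [5.43, 117.66], [-154.24, 154.24]. Speed limits (degrees/s): [147.25, 147.25, 180, 180, 180, 180, 180].

## Interface

Orientations are given as [roll, pitch, yaw] about the fixed x, y, z axes, in that order (R = Rz(yaw) Ry(pitch) Rx(roll)).
In Python, from cell import get_obs, read_camera, sign_off, cut_out, finger_overhang gives the robot as it stands.
- The arm moves only by the tool servo_tool, never from a script. Its argument "rows" is one flat list of numbers, 5 for each row, row after row: the shift along the world's x, y, z in mm, then the turn about the world's z in degrees, then the closure, from 0 (fully open) to 1 (shut). A call has 1 to 10 rows; each row is the pose to reach, as a shift and turn from the pose commanded when the call began; what a row does not reach only later rows make up. A row lasts 1/12 s, in which the tool goes at most 41.7 mm and 7.16 degrees, less where a joint would pass 70% of its speed; a pose out of reach is approached as far as the arm can. A call with a gripper value outside its range is refused whole. The fingers move at their own pace and stop on an object; "force" is the grip in N (left out, the last holds). Time passes only in rows, so rows that repeat a pose let the fingers close. It gives the time, the measured TCP pose, the force and the opening at its end, in the units of the state.
- get_obs(): the state, without advancing time (a new reading comes with each control period).
- read_camera(name): name is "scene" or "top"; returns a dict with "frame" (384x512x3 uint8, blue, green, red), "range_z" (384x512 float32, m along the optical axis (not along the pixel's ray), 0 where there is no reading), "intrinsics" (3x3 intrinsics, pixels), "cam_to_world" (4x4, takes a point from camera to world coordinates). Camera axes: x right, y down, z forward; pixel columns grow to the right and rows downward; lengths in m; the calibration is good to about 2 mm. A picture is of the moment at which its call begins.
- sign_off(): hands the job in, once; it reports no verdict.
Trained networks look in a picture, given as the dict that the camera call returned (one of the last four; its "shot" number tells which), for a name from the list of things; names that differ only in an ending like _2 or _b are one class to them, and where a whole thing is asked for, a point or a joint stands for the part that bears it (a point fixed in the world has none). Each returns a list of dicts, best first, with "score" (0 to 1); they miss things now and then, are a little off and sometimes report something else, mostly with a low value. They report only what shows in the picture. A call takes as long as a camera call.
- cut_out(name, picture): "pixels" (384x512 bool, what is visible of it) and "extent" ([centre column, centre row, width, height] in pixels, round what is visible of it).
The state is a dict: "time_s": time; "qpos": joint angles; "joint_velocities": joint speeds; "effort": joint torques, N m; "tool_pos": TCP position; "tool_rot": TCP orientation; "force": force on the tool from outside, world axes, zero at the start; "wrist_torque": the same for the moment, N m; "grip_width": finger opening in m.
Only numpy, scipy, OpenCV 4.12 (cv2) and the standard library are available. Lean on these libraries where they do the work, as an engineer would, in place of code of your own. Each camera call takes 0.05 s, during which the arm holds its last target.

## Task

Lift the red ball of the latch on the small stock pen to raise the latch bar out of its catch, then swing the gate wide open so that its hold-down arm is clear, and leave it open. Put the two loose vent cowls one after the other over the one standing in the pen, each lowered gently, not dropped, and fully home, so that the three stand as one straight upright nested stack in the pen. Leave the coupling and the hammer where they are.

Things in the scene. Friction and masses are not known exactly. Their poses are not given: they have to be found in the camera images.
- cowl_base_mid (a point): Galvanised grey vent cowl, 106 mm high, hollow from below: conical skirt 108 mm across at its open bottom edge, narrowing to 72 mm at 68 mm height, then a straight closed spigot 56 mm across with a flat top; wall 3 mm. Point on its axis, half-way up; z up the axis; yaw means nothing. It stands loose in the pen on the floor plate, 10 mm above the table, within 12 mm of the pen's centre.
- cowl_a_mid (a point): Loose cowl standing on the table, same in all as cowl_base (point on its axis, half-way up its 106 mm). Set over another (either may go first), it rests with a flat stop inside it, 63 mm above its bottom edge, on the flat top of the lower one: 43 mm higher than the lower one. The cone leaves about 5 mm of play round the lower spigot. 0.18 to 0.35 kg.
- cowl_b_mid (a point): Loose cowl standing on the table, the same as cowl_a in size, point and nesting.
- pen_center (a point): Centre of the fixed stock pen, on top of its floor plate, 10 mm above the table. Pen about 180 mm square: green rails 59 mm high on three sides, yellow gate on its -y side (pen x: roughly away from the robot, y: left). Its hinge post (93 mm) and catch (90 mm) stand higher than the rails.
- gate (a joint): Yellow gate, rad: 0 shut to 1.7 open, counter-clockwise from above: free end out to pen -y, then away from the robot. Stays where left; about 1 N at the ball moves it. 135 mm wide, top rail 92 mm above the table; its hold-down arm (139 mm above the table) ends in a black pad 9 mm over the top of the cowl in the pen when shut. Latched, it gives about 0.03 rad.
- gate_hinge (a point): Point on the gate's vertical hinge axis, 130 mm above the table. Its axes turn with the gate: -x runs along the gate to its free end.
- latch (a joint): Lift of the steel latch bar, rad: 0 in its catch, at most 0.6; falls back when let go. Above about 0.2 it clears the 20 mm catch lip and the gate can swing; hold it up until the gate is about 0.3 rad open, then it may be let go.
- latch_ball (a point): Centre of the red ball knob, 28 mm in diameter, on an 8 mm steel lever standing up from the latch bar; when latched 130 mm above the table and 50 mm above the bar's top. 125 mm from the hinge axis. Nothing else within 30 mm of it. Lifting it raises the bar.
- latch_pivot (a point): Pivot of the latch bar on the gate's outer face, 75 mm above the table, axis level and across the gate. When latched the ball is 95 mm from it towards the gate's free end and 55 mm above it; lifted, the ball follows an arc round it.
- coupling_mid (a point): Bystander: plain straight galvanised ring without a spigot, 100 mm across, 60 mm high, standing among the cowls; point on its axis half-way up. Leave it.
- hammer: Bystander: hammer about 280 mm long lying on the table to the right; origin on its length. Leave it.

How it is judged (in metres and radians):
On the way, in this order (a step that is already met when the one before it is completed fails the run):
1. the latch bar is lifted out of its catch, the gate not yet swung (value of joint latch above 0.16 rad and value of joint gate below 0.3 rad), for 0.1 s.
2. the gate is swung wide open (over 1.0 rad) (value of joint gate above 1 rad), for 0.2 s.
3. one loose cowl is nested over the one in the pen and let go ((((horizontal distance between cowl_a_mid and cowl_base_mid below 0.01 m and z of cowl_a_mid in the frame of cowl_base_mid between 0.034 and 0.05 m and angle between cowl_a_mid's own z axis and vertical below 0.1 rad) and contact force between the fingers and cowl_a below 0.2 N) or ((horizontal distance between cowl_b_mid and cowl_base_mid below 0.01 m and z of cowl_b_mid in the frame of cowl_base_mid between 0.034 and 0.05 m and angle between cowl_b_mid's own z axis and vertical below 0.1 rad) and contact force between the fingers and cowl_b below 0.2 N))), for 0.2 s.
4. the other is nested on top and let go ((((horizontal distance between cowl_a_mid and cowl_base_mid below 0.01 m and z of cowl_a_mid in the frame of cowl_base_mid between 0.034 and 0.05 m and angle between cowl_a_mid's own z axis and vertical below 0.1 rad) and (horizontal distance between cowl_b_mid and cowl_a_mid below 0.01 m and z of cowl_b_mid in the frame of cowl_a_mid between 0.034 and 0.05 m and angle between cowl_b_mid's own z axis and vertical below 0.1 rad)) or ((horizontal distance between cowl_b_mid and cowl_base_mid below 0.01 m and z of cowl_b_mid in the frame of cowl_base_mid between 0.034 and 0.05 m and angle between cowl_b_mid's own z axis and vertical below 0.1 rad) and (horizontal distance between cowl_a_mid and cowl_b_mid below 0.01 m and z of cowl_a_mid in the frame of cowl_b_mid between 0.034 and 0.05 m and angle between cowl_a_mid's own z axis and vertical below 0.1 rad))) and contact force between the fingers and cowl_a below 0.2 N and contact force between the fingers and cowl_b below 0.2 N), for 0.2 s.
At the end, for the whole second after the job is handed in: One nested stack at rest in the pen: each upper cowl (either order) 34-50 mm above the one below, within 10 mm of its axis and 0.10 rad of upright; bottom one flat (0.06 rad) within 40 mm of the pen's centre; gate open over 1.0 rad; bystanders within 40 mm of their start ((((horizontal distance between cowl_a_mid and cowl_base_mid below 0.01 m and z of cowl_a_mid in the frame of cowl_base_mid between 0.034 and 0.05 m and angle between cowl_a_mid's own z axis and vertical below 0.1 rad) and (horizontal distance between cowl_b_mid and cowl_a_mid below 0.01 m and z of cowl_b_mid in the frame of cowl_a_mid between 0.034 and 0.05 m and angle between cowl_b_mid's own z axis and vertical below 0.1 rad)) or ((horizontal distance between cowl_b_mid and cowl_base_mid below 0.01 m and z of cowl_b_mid in the frame of cowl_base_mid between 0.034 and 0.05 m and angle between cowl_b_mid's own z axis and vertical below 0.1 rad) and (horizontal distance between cowl_a_mid and cowl_b_mid below 0.01 m and z of cowl_a_mid in the frame of cowl_b_mid between 0.034 and 0.05 m and angle between cowl_a_mid's own z axis and vertical below 0.1 rad))) and horizontal distance between cowl_base_mid and pen_center below 0.04 m and value of joint gate above 1 rad and angle between cowl_base_mid's own z axis and vertical below 0.06 rad and height (world z) of cowl_base_mid below 0.07 m and linear speed of each of cowl_base, cowl_a, cowl_b below 0.03 m/s); the robot touches nothing.
It fails at once if the coupling is pushed by more than 40 mm (distance of coupling_mid from where it was at the start of the episode above 0.04 m).
It fails at once if the hammer is pushed by more than 40 mm (distance of hammer from where it was at the start of the episode above 0.04 m).
It fails at once if a cowl is dropped (falls free faster than 0.6 m/s) (linear speed of cowl_a above 0.6 m/s and contact force between the fingers and cowl_a below 0.2 N).
It fails at once if a cowl is dropped (falls free faster than 0.6 m/s) (linear speed of cowl_b above 0.6 m/s and contact force between the fingers and cowl_b below 0.2 N).
It also fails if it takes over 72 s, if anything falls off the work surface, if the arm or the gripper's body presses on something with over 40 N, if the wrist force passes 120 N, or if a joint passes its speed limit or range.

## Working session

There is one attempt and no reset: what is moved stays moved. The work goes in short steps, Python scripts to look and compute and a tool call to move; the robot and the scene stay as the last step left them, time stands still between calls to the robot, and variables do not carry over. Pictures are saved under pics/ and viewed, and the job is handed in when it is done.

Besides the shell and the picture viewer there is one more tool, called after "Call:" by a JSON object that holds its "name" and its "arguments". servo_tool: Moves the arm, as the interface text tells. Its arguments: {"type":"object","properties":{"rows":{"type":"array"},"force":{"type":"number"}},"required":["rows"]}

```bash
ls; mkdir -p pics; python3 - <<'E'
from cell import *
import cv2,numpy as np
print(get_obs(), finger_overhang)
for n in("scene","top"):
    p=read_camera(n); cv2.imwrite(f"pics/{n}0.png",p["frame"]); print(n,p["shot"],p["intrinsics"],p["cam_to_world"])
    np.savez(f"{n}0.npz",**{k:p[k] for k in("frame","range_z","intrinsics","cam_to_world")})
E
```

```text
pics
{'time_s': 0.0, 'qpos': array([67.44326893, 18.43749885, -4.01653273, 83.17392668,  1.29562517,
       78.53947897, -3.2596729 ]), 'joint_velocities': array([ 0.06032147,  0.05226119,  0.00414635,  0.04766191,  0.00450041,
        0.06251593, -0.00010492]), 'effort': array([ 6.20803148e-04, -4.91284811e+01, -4.03308626e-01, -3.12531745e+01,
       -6.37762877e-02,  4.36411088e-02,  1.94163649e-04]), 'tool_pos': array([ 0.25753358, -0.59624191,  0.23248785]), 'tool_rot': array([-176.77361643,   89.89420681,  116.59424459]), 'force': array([-0.43421303,  0.38151955,  0.39555835]), 'wrist_torque': array([ 0.05594704, -0.04305928, -0.01343485]), 'grip_width': 0.0870488189572631} 0.011
scene 1 [[432.85266381   0.         254.08541083]
 [  0.         432.85266381 195.41096835]
 [  0.           0.           1.        ]] [[ 4.38276820e-01  7.73271034e-01 -4.58219747e-01  1.07643855e+00]
 [ 8.98839709e-01 -3.77490382e-01  2.22684055e-01 -2.70749345e-01]
 [-7.78418079e-04 -5.09463364e-01 -8.60491996e-01  1.11433330e+00]
 [ 0.00000000e+00  0.00000000e+00  0.00000000e+00  1.00000000e+00]]
top 2 [[371.51393792   0.         264.85801201]
 [  0.         371.51393792 189.62025011]
 [  0.           0.           1.        ]] [[ 0.02473303 -0.98854279  0.14890073  0.3651718 ]
 [-0.99969058 -0.02406243  0.00630377 -0.00414772]
 [-0.00264863 -0.14901056 -0.98883206  1.18846054]
 [ 0.          0.          0.          1.        ]]
```

View pics/scene0.png

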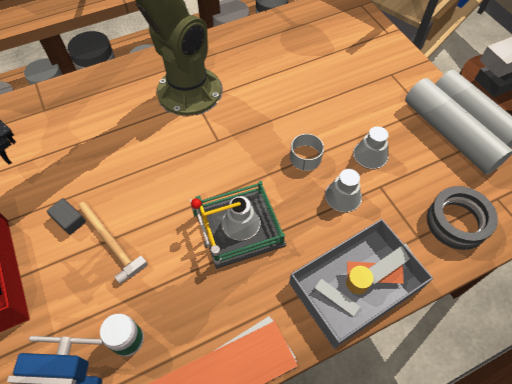

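View pics/top0.png

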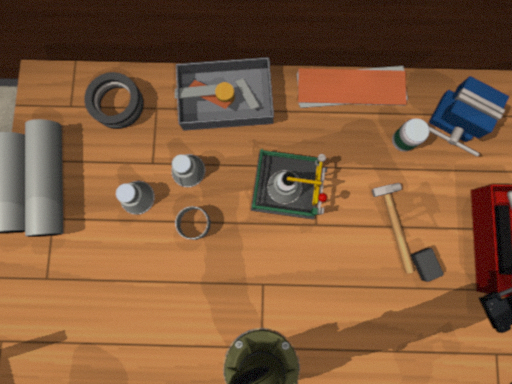

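The scene picture shows the pen around (240,225), with the red ball at (197,203). The loose cowls are at (345,190) and (372,148), the coupling at (307,152), and the hammer on the left around (110,240). In the top picture the ball is at (323,197), the hinge post at (321,160), and the cowls at (185,170) and (131,198).

```bash
cat > h.py <<'E'
from cell import *
import cv2,numpy as np
from scipy.optimize import least_squares
def pts(p,mask=None):
    K,T=p["intrinsics"],p["cam_to_world"]; z=p["range_z"]
    m=(z>0) if mask is None else mask&(z>0)
    v,u=np.nonzero(m); d=z[v,u]
    c=np.stack([(u-K[0,2])*d/K[0,0],(v-K[1,2])*d/K[1,1],d,np.ones_like(d)])
    return (T@c)[:3].T
def proj(p,X):
    c=np.linalg.inv(p["cam_to_world"])@np.r_[X,1]; q=p["intrinsics"]@c[:3]; return q[:2]/q[2]
def circ(P,r=None):
    c0=P[:,:2].mean(0)
    if r: s=least_squares(lambda c:np.hypot(*(P[:,:2]-c).T)-r,c0,loss='soft_l1',f_scale=.002); return s.x
def flat(P,z,tol=.006):
    Q=P[np.abs(P[:,2]-z)<tol]; return Q
E
python3 - <<'E'
from h import *
for n in("scene","top"):
    p=read_camera(n)
    for name in("cowl_a_mid","cowl_base_mid","coupling_mid","latch_ball","gate_hinge","hammer"):
        for r in cut_out(name,p)[:4]:
            P=pts(p,r["pixels"])
            if len(P)==0: continue
            o=[n,name,round(r["score"],2),[round(float(x)) for x in r["extent"]],len(P),"med",np.median(P,0).round(3),"zmax",np.percentile(P[:,2],[2,98]).round(3)]
            if "cowl" in name:
                zt=np.percentile(P[:,2],97); Q=P[np.abs(P[:,2]-zt)<.005]; o+=["top",((Q.max(0)+Q.min(0))/2).round(4),(Q.max(0)-Q.min(0)).round(3),Q.mean(0).round(4)]
                S=P[(P[:,2]<zt-.008)&(P[:,2]>zt-.033)]
                if len(S)>8: o+=["spig",circ(S,.028).round(4),len(S)]
            if name=="latch_ball":
                f=least_squares(lambda c:np.linalg.norm(P-c,axis=1)-.014,P.mean(0)-[0,0,.005],loss='soft_l1',f_scale=.002); o+=["ball",f.x.round(4)]
            print(*o)
E
```

```text
scene cowl_a_mid 0.64 [371, 148, 38, 39] 1111 med [0.528 0.394 0.058] zmax [0.004 0.109] top [0.5126 0.4141 0.1081] [0.056 0.057 0.009] [0.5115 0.413  0.1067] spig [0.5099 0.4145] 105
scene cowl_a_mid 0.38 [237, 225, 95, 87] 3920 med [ 0.572 -0.081  0.014] zmax [0.003 0.14 ] top [ 0.5382 -0.111   0.1384] [0.079 0.13  0.01 ] [ 0.547  -0.1102  0.1378] spig [ 0.5476 -0.1057] 50
scene cowl_base_mid 0.55 [240, 221, 40, 39] 980 med [ 0.581 -0.073  0.058] zmax [0.013 0.117] top [ 0.5678 -0.0611  0.1162] [0.031 0.052 0.009] [ 0.5722 -0.0606  0.1161] spig [ 0.5546 -0.059 ] 93
scene coupling_mid 0.67 [304, 153, 34, 36] 720 med [0.431 0.222 0.036] zmax [0.005 0.062]
scene coupling_mid 0.28 [201, 224, 19, 54] 223 med [ 0.52  -0.168  0.084] zmax [0.005 0.145]
scene latch_ball 0.69 [200, 225, 16, 53] 174 med [ 0.52  -0.167  0.096] zmax [0.075 0.145] ball [ 0.5291 -0.1661  0.1163]
scene gate_hinge 0.6 [220, 229, 55, 62] 704 med [ 0.556 -0.157  0.123] zmax [0.01  0.143]
scene hammer 0.95 [115, 242, 68, 79] 1044 med [ 0.493 -0.404  0.024] zmax [0.005 0.03 ]
top cowl_a_mid 0.71 [135, 199, 36, 39] 972 
[... 279 characters left out ...]
[ 0.5464 -0.0507  0.1172] spig [ 0.554  -0.0577] 27
top cowl_base_mid 0.15 [186, 169, 34, 41] 960 med [0.59  0.244 0.061] zmax [-0.    0.11] top [0.6022 0.2556 0.1086] [0.055 0.052 0.008] [0.6019 0.2563 0.1073] spig [0.6021 0.2566] 44
top coupling_mid 0.72 [192, 225, 39, 31] 372 med [0.432 0.245 0.039] zmax [-0.001  0.063]
top latch_ball 0.75 [322, 188, 7, 33] 81 med [ 0.511 -0.163  0.14 ] zmax [0.079 0.147] ball [ 0.5129 -0.1618  0.1296]
top gate_hinge 0.61 [306, 179, 51, 54] 627 med [ 0.553 -0.152  0.098] zmax [0.001 0.144]
top hammer 0.96 [394, 229, 42, 94] 897 med [ 0.457 -0.406  0.024] zmax [0.006 0.03 ]
top hammer 0.58 [193, 221, 40, 30] 287 med [0.434 0.242 0.04 ] zmax [-0.001  0.063]
```

```bash
python3 - <<'E'
from h import *
for n in("scene","top"):
    p=read_camera(n)
    f=p["frame"].astype(int); red=(f[...,2]>110)&(f[...,1]<60)&(f[...,0]<70)
    z=np.zeros_like(red); 
    c={"scene":(197,203),"top":(323,197)}[n]
    z[c[1]-15:c[1]+16,c[0]-15:c[0]+16]=1
    P=pts(p,red&z); P=P[P[:,2]>.1]
    s=least_squares(lambda c:np.linalg.norm(P-c,axis=1)-.014,P.mean(0)-[0,0,.005],loss='soft_l1',f_scale=.002)
    print(n,"ball",len(P),s.x.round(4),P.min(0).round(3),P.max(0).round(3))
    A=pts(p); a=A[(abs(A[:,0]-.58)<.15)&(abs(A[:,1]+.08)<.16)]
    yel=(f[...,2]>150)&(f[...,1]>120)&(f[...,0]<90)
    Y=pts(p,yel); Y=Y[(abs(Y[:,0]-.58)<.15)&(abs(Y[:,1]+.08)<.16)]
    for lo,hi in((.08,.1),(.125,.15)):
        q=Y[(Y[:,2]>lo)&(Y[:,2]<hi)]; 
        if len(q)>3: print("yellow",lo,len(q),q.min(0).round(3),q.max(0).round(3), np.polyfit(q[:,0],q[:,1],1).round(3))
    g=(f[...,1]>f[...,2]+25)&(f[...,1]>f[...,0]+10)
    G=pts(p,g); G=G[(abs(G[:,0]-.58)<.15)&(abs(G[:,1]+.08)<.16)&(G[:,2]>.045)]
    h=cv2.minAreaRect(G[:,:2].astype(np.float32)); print("green",len(G),h,G[:,2].max())
    im=p["frame"][c[1]-60:c[1]+70,c[0]-90:c[0]+110]; cv2.imwrite(f"pics/crop_{n}.png",cv2.resize(im,None,fx=4,fy=4,interpolation=cv2.INTER_CUBIC))
E
```

```text
scene ball 79 [ 0.5073 -0.163   0.1302] [ 0.497 -0.176  0.127] [ 0.521 -0.15   0.147]
yellow 0.08 91 [ 0.499 -0.167  0.085] [ 0.618 -0.147  0.099] [-0.113 -0.094]
yellow 0.125 125 [ 0.545 -0.16   0.133] [ 0.564 -0.061  0.144] [ 5.623 -3.231]
green 416 ((0.5614453554153442, -0.07320786267518997), (0.2071385532617569, 0.18647393584251404), 83.678955078125) 0.09403634947736661
top ball 58 [ 0.5068 -0.162   0.1307] [ 0.495 -0.172  0.132] [ 0.518 -0.151  0.148]
yellow 0.08 91 [ 0.496 -0.165  0.086] [ 0.621 -0.144  0.099] [-0.116 -0.09 ]
yellow 0.125 88 [ 0.545 -0.154  0.134] [ 0.561 -0.063  0.143] [ 5.798 -3.314]
green 393 ((0.5603450536727905, -0.06399311870336533), (0.1925666332244873, 0.18180197477340698), 83.74134826660156) 0.09493270057966874
```

View pics/crop_scene.png

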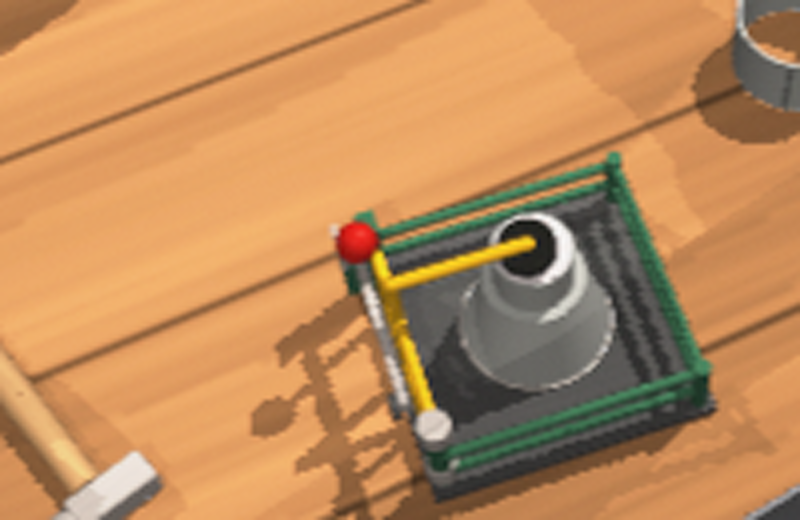

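View pics/crop_top.png

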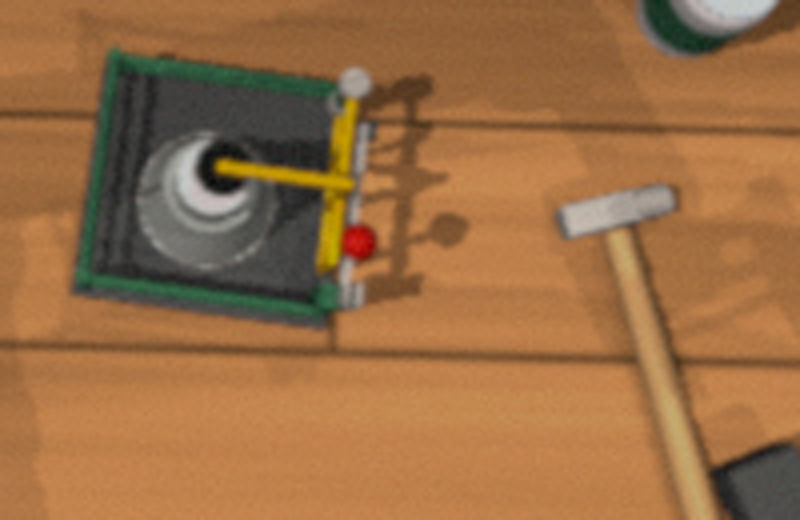

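The ball is consistent in both cameras: (0.507, -0.1625, 0.130), against a nominal height of 0.130. The gate runs along about (−0.9935, 0.114) from its hinge at about (0.632, −0.164). First move is to above the ball, with the jaws turned across the gate.

Call:
{"name": "servo_tool", "arguments": {"rows": [15, 25, 0, -3, 0, 35, 61, 0, -6, 0, 55, 97, -10, -10, 0, 75, 132, -10, -14, 0, 95, 167, -20, -18, 0, 115, 202, -20, -22, 0, 135, 237, -20, -26, 0, 155, 272, -20, -30, 0, 175, 307, -20, -30, 0, 195, 342, -20, -30, 0]}}

```text
time_s: 1.73
tool_pos: [0.4535, -0.2529, 0.214]
tool_rot: [43.5, 89.9, -53.2]
force: [1.2, -0.1, -0.4]
grip_width: 0.0869
```

Call:
{"name": "servo_tool", "arguments": {"rows": [20, 35, 0, 0, 0, 38, 66, 0, 0, 0, 50, 86, 0, 0, 0, 54, 92, 0, 0, 0, 54, 92, 0, 0, 0, 54, 92, 0, 0, 0]}}

```text
time_s: 2.23
tool_pos: [0.5063, -0.1639, 0.2135]
tool_rot: [-26.9, 89.9, -123.6]
force: [0.1, -0.4, -0.9]
grip_width: 0.0873
```

Call:
{"name": "servo_tool", "arguments": {"rows": [1, 1, -30, 0, 0, 1, 1, -60, 0, 0, 1, 1, -80, 0, 0, 1, 1, -90, 0, 0, 1, 1, -90, 0, 0, 1, 1, -90, 0, 0]}}

```text
time_s: 2.73
tool_pos: [0.5074, -0.1632, 0.1239]
tool_rot: [-26.0, 90.0, -122.7]
force: [0.5, 0.1, 1.0]
grip_width: 0.0869
```

```bash
python3 - <<'E'
from h import *
p=read_camera("scene"); cv2.imwrite("pics/s1.png",cv2.resize(p["frame"][140:290,130:330],None,fx=4,fy=4)); o=get_obs(); print(o["tool_pos"],o["force"])
E
```

```text
[ 0.50829233 -0.16299344  0.12480808] [-0.26388204 -0.53657002  0.62228065]
```

View pics/s1.png

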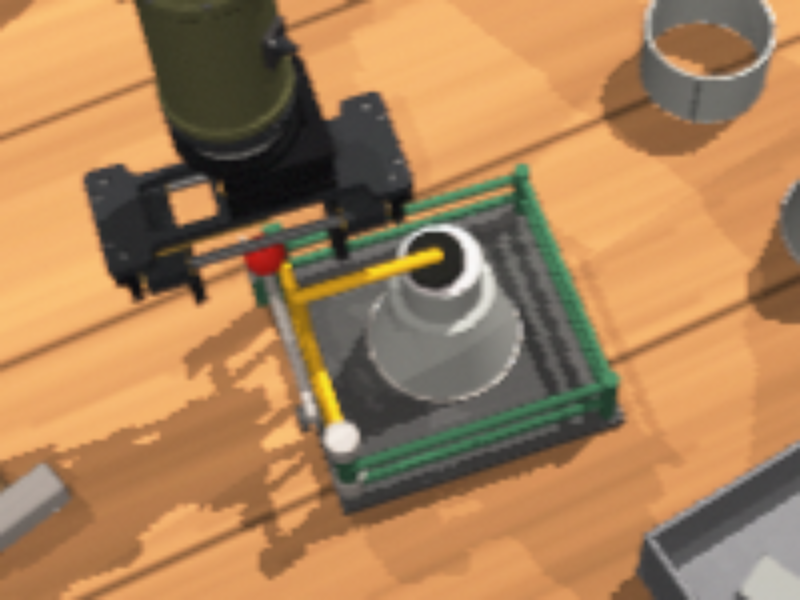

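The picture shows the ball at about (265,258), centred between the open fingers and clear of the hold-down arm. I'll close on it.

Call:
{"name": "servo_tool", "arguments": {"rows": [0, 0, -2, 0, 0.4, 0, 0, -2, 0, 0.7, 0, 0, -2, 0, 0.9, 0, 0, -2, 0, 1, 0, 0, -2, 0, 1, 0, 0, -2, 0, 1, 0, 0, -2, 0, 1, 0, 0, -2, 0, 1, 0, 0, -2, 0, 1], "force": 20}}

```text
time_s: 3.53
tool_pos: [0.5078, -0.1617, 0.1216]
tool_rot: [-56.6, 90.0, -153.3]
force: [0.1, -0.2, -0.1]
grip_width: 0.0348
```

Call:
{"name": "servo_tool", "arguments": {"rows": [0, 0, 0, 0, 1, 0, 0, 0, 0, 1, 0, 0, 0, 0, 1, 0, 0, 0, 0, 1]}}

```text
time_s: 3.87
tool_pos: [0.5075, -0.1638, 0.1216]
tool_rot: [6.3, 89.9, -90.4]
force: [0.5, -6.4, -2.1]
grip_width: 0.0266
```

Call:
{"name": "servo_tool", "arguments": {"rows": [2, 0, 3.5, 0, 1, 4.3, -0.5, 7, 0, 1, 6.5, -0.7, 10.2, 0, 1, 9.1, -1, 13.5, 0, 1, 12, -1.3, 16.6, 0, 1, 14.5, -1.7, 19.7, 0, 1, 17.4, -2, 22.6, 0, 1, 20.3, -2.3, 25.6, 0, 1, 20.3, -2.3, 25.6, 0, 1, 20.3, -2.3, 25.6, 0, 1]}}

```text
time_s: 4.7
tool_pos: [0.5273, -0.1662, 0.1468]
tool_rot: [-25.5, 89.9, -122.2]
force: [-0.5, -5.1, -2.5]
grip_width: 0.0264
```

```bash
python3 - <<'E'
from h import *
p=read_camera("scene"); cv2.imwrite("pics/s2.png",cv2.resize(p["frame"][140:290,130:330],None,fx=4,fy=4)); o=get_obs(); print(o["tool_pos"],o["force"])
E
```

```text
[ 0.52719392 -0.16615465  0.14672231] [-0.73101069 -4.9618253  -0.47623356]
```

View pics/s2.png

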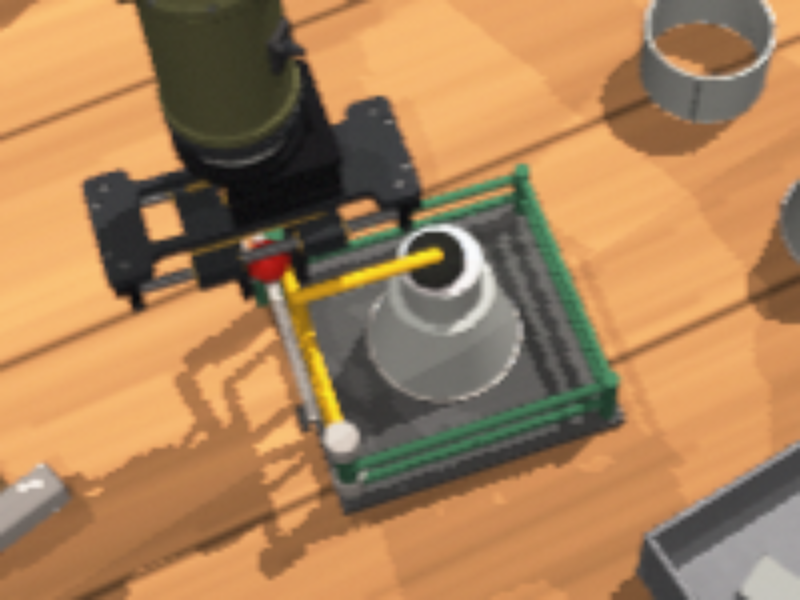

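Call:
{"name": "servo_tool", "arguments": {"rows": [0.2, -5.5, 0, 3, 1, 0.8, -11, 0, 6, 1, 2.7, -21.8, 0, 12, 1, 5.8, -32.3, 0, 18, 1, 9.9, -42.5, 0, 24, 1, 15.1, -52.2, 0, 30, 1, 21.2, -61.3, 0, 36, 1, 24.7, -65.7, 0, 39, 1, 24.7, -65.7, 0, 39, 1, 24.7, -65.7, 0, 39, 1]}}

```text
time_s: 5.58
tool_pos: [0.5513, -0.2313, 0.1473]
tool_rot: [-100.5, 89.8, -158.3]
force: [-4.3, -2.7, 4.0]
grip_width: 0.0265
```

Call:
{"name": "servo_tool", "arguments": {"rows": [3.7, -4.2, 0, 3, 1, 7.5, -8.1, 0, 6, 1, 15.8, -15.3, 0, 12, 1, 24.8, -21.6, 0, 18, 1, 34.4, -26.9, 0, 24, 1, 44.5, -31.1, 0, 30, 1, 55.1, -34.3, 0, 36, 1, 65.8, -36.4, 0, 42, 1, 73.1, -37.2, 0, 46, 1, 73.1, -37.2, 0, 46, 1]}}

```text
time_s: 6.42
tool_pos: [0.6264, -0.269, 0.1475]
tool_rot: [-66.1, 89.9, -77.8]
force: [-2.1, -4.2, 3.8]
grip_width: 0.0265
```

```bash
python3 - <<'E'
from h import *
p=read_camera("scene"); cv2.imwrite("pics/s3.png",cv2.resize(p["frame"][140:290,130:330],None,fx=4,fy=4)); o=get_obs(); print(o["tool_pos"],o["force"])
E
```

```text
[ 0.6259891  -0.26883528  0.14762009] [-0.96284474 -4.74672433  3.57143935]
```

View pics/s3.png

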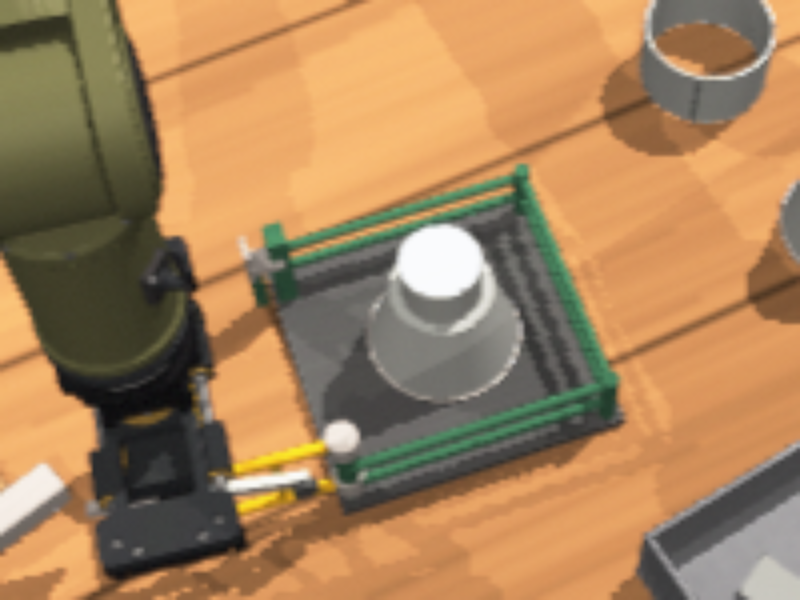

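Call:
{"name": "servo_tool", "arguments": {"rows": [-1, -4.5, -7, 0, 1, -2, -9.5, -13.5, 0, 1, -3, -15, -20, 0, 1, -4, -20, -25.6, 0, 1, -4, -20, -25.6, 0, 1, -4, -20, -25.6, 0, 0, -4, -20, -25.6, 0, 0, -4, -20, -25.6, 0, 0, -4, -20, -25.6, 0, 0, -4, -20, -25.6, 0, 0]}}

```text
time_s: 7.3
tool_pos: [0.622, -0.2854, 0.1213]
tool_rot: [118.3, 89.9, 106.7]
force: [-0.8, 0.4, -1.1]
grip_width: 0.0519
```

Call:
{"name": "servo_tool", "arguments": {"rows": [0, 0, 0, 0, 0, 0, 0, 0, 0, 0, 0, 0, 0, 0, 0, 0, 0, 40, 0, 0, 0, 0, 80, 0, 0, 0, 0, 120, 0, 0, 0, 0, 160, 0, 0, 0, 0, 180, 0, 0]}}

```text
time_s: 7.97
tool_pos: [0.6233, -0.2871, 0.3079]
tool_rot: [-10.4, 89.6, -22.1]
force: [0.6, -0.9, 1.0]
grip_width: 0.0869
```

```bash
cat > m.py <<'E'
from h import *
# fit cowl axis: top disc + spigot near guess, given expected top height
def cowl(p,g,zt):
    A=pts(p); d=np.hypot(A[:,0]-g[0],A[:,1]-g[1])
    T=A[(d<.045)&(abs(A[:,2]-zt)<.006)]
    S=A[(d<.045)&(A[:,2]<zt-.008)&(A[:,2]>zt-.034)]
    out={}
    if len(T)>20:
        c,r=cv2.minEnclosingCircle((T[:,:2]*1000).astype(np.float32)); out["top"]=(np.round(c,1),round(r,1),len(T),T[:,2].mean().round(4), (T.mean(0)*1000).round(1)[:2])
    S=S[np.hypot(S[:,0]-g[0],S[:,1]-g[1])<.034]
    if len(S)>10: out["spig"]=((circ(S,.028)*1000).round(1),len(S))
    return out
E
python3 - <<'E'
from m import *
for n in("scene","top"):
    p=read_camera(n); cv2.imwrite(f"pics/{n}4.png",p["frame"])
    print(n,"base",cowl(p,(.5545,-.058),.116))
    print(n,"X",cowl(p,(.5105,.4145),.106)); print(n,"Y",cowl(p,(.602,.256),.106))
E
```

```text
scene base {'top': (array([555.8, -59.3]), 29.4, 328, np.float64(0.1163), array([556.5, -59.5])), 'spig': (array([554.4, -58.8]), 95)}
scene X {'top': (array([511.5, 415.5]), 30.3, 248, np.float64(0.1065), array([512. , 412.2])), 'spig': (array([509.7, 414.3]), 112)}
scene Y {'top': (array([602.3, 254.1]), 29.0, 287, np.float64(0.1061), array([603.6, 253.7])), 'spig': (array([602.5, 255.2]), 116)}
top base {'top': (array([554.1, -57.3]), 28.1, 281, np.float64(0.1163), array([553.6, -57.7])), 'spig': (array([553.8, -57.1]), 29)}
top X {'top': (array([510.4, 414.7]), 29.0, 292, np.float64(0.1064), array([509.2, 414.2])), 'spig': (array([509.9, 415.6]), 65)}
top Y {'top': (array([601.9, 255.8]), 28.5, 280, np.float64(0.1064), array([601.3, 255.3])), 'spig': (array([601.9, 256.2]), 52)}
```

View pics/scene4.png

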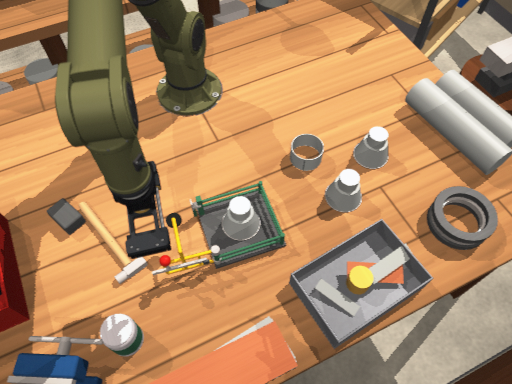

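View pics/top4.png

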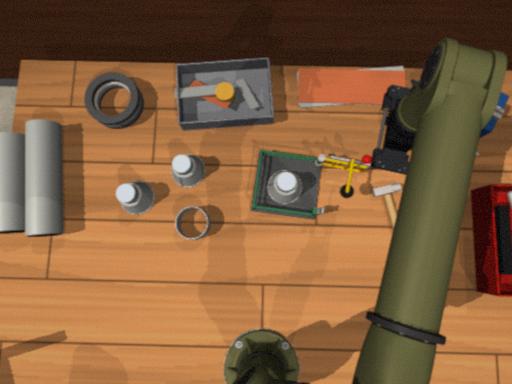

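Call:
{"name": "servo_tool", "arguments": {"rows": [0, 20, 0, 2, 0, 0, 55, 0, 5, 0, -1, 95, 0, 8, 0, -2, 135, 0, 12, 0, -4, 175, 0, 12, 0, -6, 215, 0, 12, 0, -8, 255, 0, 12, 0, -10, 295, 0, 12, 0, -12, 335, 0, 12, 0, -14, 375, 0, 12, 0]}}

```text
time_s: 8.9
tool_pos: [0.6062, 0.0905, 0.2999]
tool_rot: [-167.0, 89.9, -166.5]
force: [0.8, 0.2, -0.2]
grip_width: 0.0874
```

Call:
{"name": "servo_tool", "arguments": {"rows": [-2, 40, -20, 0, 0, -4, 80, -50, 0, 0, -6, 120, -80, 0, 0, -7, 150, -110, 0, 0, -7, 164, -140, 0, 0, -7, 168, -160, 0, 0, -7, 168, -160, 0, 0, -7, 168, -160, 0, 0]}}

```text
time_s: 9.57
tool_pos: [0.5984, 0.2561, 0.1389]
tool_rot: [-161.6, 89.7, -161.1]
force: [0.6, -0.1, 1.2]
grip_width: 0.0872
```

Call:
{"name": "servo_tool", "arguments": {"rows": [4, 0, -15, 0, 0, 4, 0, -30, 0, 0, 4, 0, -42, 0, 0, 4, 0, -52, 0, 0, 4, 0, -52, 0, 0, 4, 0, -52, 0, 0]}}

```text
time_s: 10.07
tool_pos: [0.6046, 0.2555, 0.0889]
tool_rot: [-157.1, 89.9, -156.7]
force: [-0.2, -0.9, 0.6]
grip_width: 0.087
```

Call:
{"name": "servo_tool", "arguments": {"rows": [-1, 0, -2, 0, 0.2, -1, 0, -2, 0, 0.3, -1, 0, -2, 0, 0.5, -1, 0, -2, 0, 0.7, -1, 0, -2, 0, 0.8, -1, 0, -2, 0, 0.8, -1, 0, -2, 0, 0.8, -1, 0, -2, 0, 0.8, -1, 0, -2, 0, 0.8], "force": 30}}

```text
time_s: 10.82
tool_pos: [0.6031, 0.2565, 0.0879]
tool_rot: [-175.1, 89.9, -174.7]
force: [-6.2, -0.1, 4.7]
grip_width: 0.0554
```

Call:
{"name": "servo_tool", "arguments": {"rows": [0, 0, 0, 0, 0.8, 0, 0, 0, 0, 0.8]}}

```text
time_s: 10.98
tool_pos: [0.6032, 0.2565, 0.0879]
tool_rot: [-179.7, 89.9, -179.3]
force: [-5.4, -0.3, 4.7]
grip_width: 0.0554
```

Call:
{"name": "servo_tool", "arguments": {"rows": [0, 0, 10, 0, 0.8, 0, 0, 30, 0, 0.8, 0, 0, 60, 0, 0.8, 0, -10, 95, 0, 0.8, -3, -35, 130, 0, 0.8, -9, -65, 155, 0, 0.8, -15, -100, 170, 0, 0.8, -21, -135, 175, 0, 0.8, -26, -170, 175, 0, 0.8, -31, -205, 175, 0, 0.8]}}

```text
time_s: 11.82
tool_pos: [0.5734, 0.0488, 0.2634]
tool_rot: [-18.7, 89.8, -18.3]
force: [0.5, 0.4, -3.8]
grip_width: 0.0556
```

Call:
{"name": "servo_tool", "arguments": {"rows": [-5, -35, 0, 0, 0.8, -10, -65, 0, 0, 0.8, -14, -90, 0, 0, 0.8, -17, -104, 0, 0, 0.8, -18, -109, 0, 0, 0.8, -18, -109, 0, 0, 0.8, -18, -109, 0, 0, 0.8]}}

```text
time_s: 12.4
tool_pos: [0.5552, -0.0569, 0.2626]
tool_rot: [38.8, 89.9, 39.2]
force: [0.1, 0.5, -3.9]
grip_width: 0.0553
```

```bash
python3 - <<'E'
from m import *
o=get_obs(); print(o["tool_pos"],o["force"],o["grip_width"])
for n in("scene","top"):
    p=read_camera(n); cv2.imwrite(f"pics/{n}5.png",p["frame"])
    for nm in("cowl_a_mid",):
        for r in cut_out(nm,p)[:4]:
            P=pts(p,r["pixels"]); print(n,nm,round(r["score"],2),np.round(r["extent"]),np.median(P,0).round(3))
            if abs(np.median(P[:,1])+.06)<.08:
                np.save(f"c_{n}.npy",P); print(np.percentile(P,[1,99],axis=0).round(3))
E
```

```text
[ 0.55523972 -0.0568886   0.26260579] [ 0.05338705  0.51646397 -3.85568203] 0.05528375235300649
scene cowl_a_mid 0.95 [370. 146.  37.  43.] [0.528 0.394 0.057]
scene cowl_a_mid 0.64 [241. 225.  39.  32.] [ 0.583 -0.073  0.052]
[[ 0.53  -0.111  0.011]
 [ 0.607 -0.009  0.116]]
top cowl_a_mid 0.8 [134. 197.  36.  34.] [0.503 0.396 0.065]
```

View pics/scene5.png

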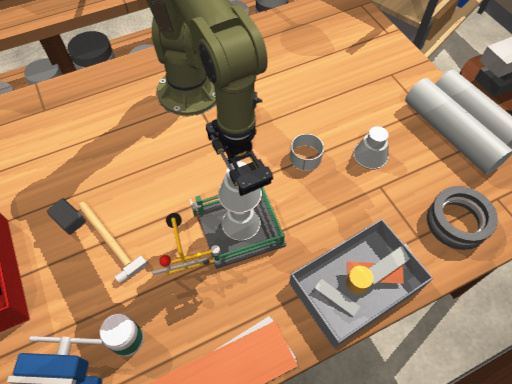

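View pics/top5.png

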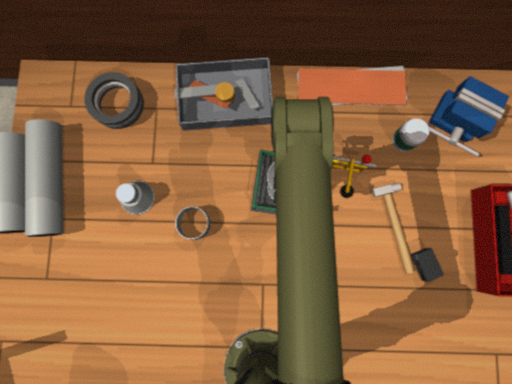

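```bash
cat > held.py <<'E'
from m import *
def held(zb,g):
    p=read_camera("scene"); A=pts(p)
    f=p["frame"].reshape(-1,3)[(p["range_z"]>0).ravel()].astype(int)
    d=np.hypot(A[:,0]-g[0],A[:,1]-g[1])
    m=(d<.07)&(A[:,2]>zb+.004)&(A[:,2]<zb+.064)&(d<.065-(A[:,2]-zb)*.2647)
    P=A[m]
    def res(v):
        c=np.array([v[0],v[1]]); h=P[:,2]-(zb+v[4]); q=P[:,:2]-c-np.outer(h-.05,v[2:4])
        return np.hypot(*q.T)-(.054-h*18/68)
    for w in (0,1):
        fun=(lambda v:res(np.r_[v[:2],0,0,0])) if not w else (lambda v:np.r_[res(v),v[2:4]*.02*10,v[4]*50])
        s=least_squares(fun,[*g] if not w else [*g,0,0,0],loss='soft_l1',f_scale=.002)
        print("held fit",s.x.round(4),len(P),"rms",np.sqrt(np.mean(res(np.r_[s.x,0,0,0][:5] if not w else s.x)**2)).round(4))
    return p
E
python3 - <<'E'
from held import *
o=get_obs(); p=held(o["tool_pos"][2]-.088,(.555,-.057))
cv2.imwrite("pics/s6.png",cv2.resize(p["frame"][130:280,160:330],None,fx=4,fy=4))
print("base",cowl(p,(.5543,-.058),.116))
E
```

```text
held fit [ 0.5563 -0.0573] 740 rms 0.0013
held fit [ 0.5563 -0.0573  0.0037 -0.0022  0.    ] 740 rms 0.0013
base {'top': (array([568.5, -65.3]), 23.7, 37, np.float64(0.1144), array([576.4, -68.9])), 'spig': (array([554.6, -58.9]), 93)}
```

View pics/s6.png

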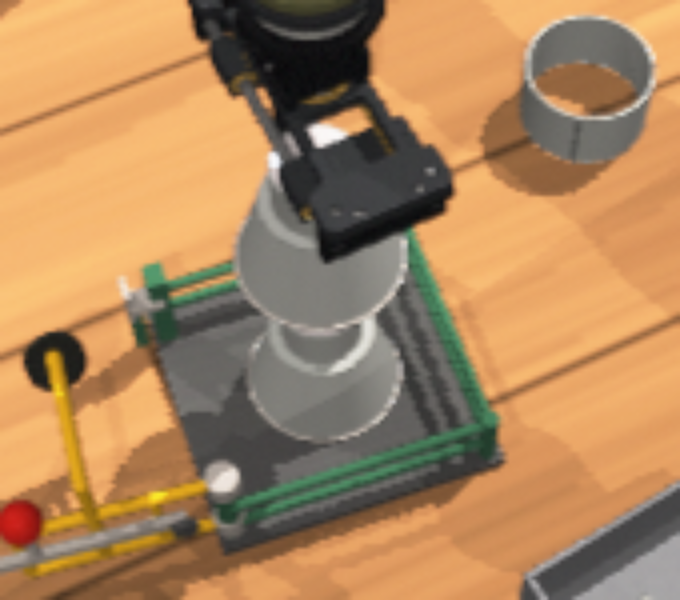

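Call:
{"name": "servo_tool", "arguments": {"rows": [-2, -1.5, -5, 0, 0.8, -2, -1.5, -15, 0, 0.8, -2, -1.5, -25, 0, 0.8, -2, -1.5, -35, 0, 0.8, -2, -1.5, -45, 0, 0.8, -2, -1.5, -52, 0, 0.8, -2, -1.5, -60, 0, 0.8, -2, -1.5, -67, 0, 0.8, -2, -1.5, -74, 0, 0.8, -2, -1.5, -80, 0, 0.8]}}

```text
time_s: 13.48
tool_pos: [0.5528, -0.0594, 0.1818]
tool_rot: [157.0, 90.0, 157.4]
force: [-0.0, 0.1, -3.3]
grip_width: 0.0554
```

Call:
{"name": "servo_tool", "arguments": {"rows": [0, 0, -5, 0, 0.8, 0, 0, -10, 0, 0.8, 0, 0, -15, 0, 0.8, 0, 0, -20, 0, 0.8, 0, 0, -24, 0, 0.8, 0, 0, -28, 0, 0.8, 0, 0, -32, 0, 0.8, 0, 0, -35, 0, 0.8, 0, 0, -37, 0, 0.8, 0, 0, -38, 0, 0.8]}}

```text
time_s: 14.32
tool_pos: [0.5528, -0.0594, 0.1443]
tool_rot: [164.7, 90.0, 165.1]
force: [-0.9, -0.3, -2.6]
grip_width: 0.0555
```

Expected seating TCP height is about 0.141. I'll continue in 1 mm steps.

Call:
{"name": "servo_tool", "arguments": {"rows": [0, 0, -1, 0, 0.8, 0, 0, -2, 0, 0.8, 0, 0, -3, 0, 0.8, 0, 0, -3, 0, 0.8]}}

```text
time_s: 14.65
tool_pos: [0.5528, -0.0594, 0.1415]
tool_rot: [-46.6, 90.0, -46.3]
force: [-0.1, 1.3, -3.6]
grip_width: 0.0551
```

Call:
{"name": "servo_tool", "arguments": {"rows": [0, 0, -1, 0, 0.8, 0, 0, -2, 0, 0.8, 0, 0, -2, 0, 0.8]}}

```text
time_s: 14.9
tool_pos: [0.5535, -0.0594, 0.1407]
tool_rot: [-19.3, 89.9, -19.0]
force: [-0.9, -0.8, 3.7]
grip_width: 0.0556
```

Contact: the vertical force went from -3.6 to +3.7 N at TCP z 0.1407, which is the expected seat height. Opening the jaws and lifting clear.

Call:
{"name": "servo_tool", "arguments": {"rows": [0, 0, 0, 0, 0.7, 0, 0, 0, 0, 0.5, 0, 0, 0, 0, 0.2, 0, 0, 0, 0, 0, 0, 0, 0, 0, 0, 0, 0, 0, 0, 0, 0, 0, 0, 0, 0, 0, 0, 0, 0, 0, 0, 0, 0, 0, 0]}}

```text
time_s: 15.65
tool_pos: [0.5528, -0.0594, 0.1395]
tool_rot: [166.3, 90.0, 166.6]
force: [0.1, 0.0, 0.4]
grip_width: 0.0862
```

Call:
{"name": "servo_tool", "arguments": {"rows": [0, 0, 10, 0, 0, 0, 0, 40, 0, 0, 0, 0, 80, 0, 0, 0, 20, 110, 3, 0, -3, 50, 120, 8, 0, -7, 90, 120, 14, 0, -11, 130, 120, 20, 0, -15, 170, 120, 20, 0, -19, 210, 120, 20, 0, -23, 250, 120, 20, 0]}}

```text
time_s: 16.48
tool_pos: [0.5295, 0.1923, 0.2608]
tool_rot: [-31.6, 89.9, -11.3]
force: [1.4, 0.4, -0.4]
grip_width: 0.087
```

```bash
python3 - <<'E'
from m import *
print(get_obs()["tool_pos"])
for n in("scene","top"):
    p=read_camera(n); cv2.imwrite(f"pics/{n}7.png",p["frame"])
    print(n,"stack",cowl(p,(.5545,-.058),.159)); print(n,"X",cowl(p,(.5105,.4145),.106))
E
```

```text
[0.52952708 0.19230416 0.2607871 ]
scene stack {'top': (array([554.8, -61.2]), 28.8, 348, np.float64(0.1594), array([556.2, -61.5])), 'spig': (array([554.2, -60.2]), 106)}
scene X {'top': (array([511.3, 413.8]), 30.0, 246, np.float64(0.1062), array([511.9, 412.6])), 'spig': (array([509.8, 414.4]), 115)}
top stack {'top': (array([553.6, -59.2]), 28.8, 312, np.float64(0.1595), array([553.4, -59.4])), 'spig': (array([553.9, -59.7]), 32)}
top X {'top': (array([509.8, 414.7]), 28.7, 236, np.float64(0.1065), array([506. , 417.7])), 'spig': (array([509.3, 416.4]), 28)}
```

View pics/scene7.png

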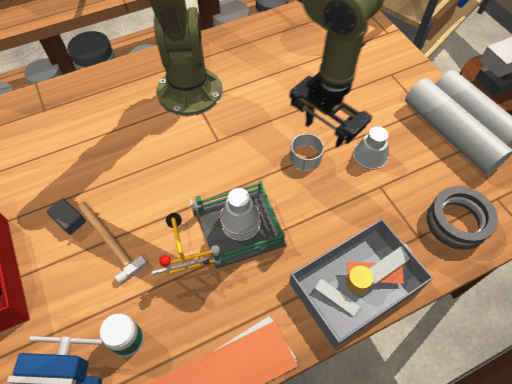

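Call:
{"name": "servo_tool", "arguments": {"rows": [-4, 40, 0, 0, 0, -8, 80, 0, 0, 0, -12, 120, 0, 0, 0, -16, 160, -20, 0, 0, -18, 195, -40, 0, 0, -19, 215, -70, 0, 0, -19, 222, -100, 0, 0, -19, 222, -120, 0, 0, -19, 222, -120, 0, 0, -19, 222, -120, 0, 0]}}

```text
time_s: 17.42
tool_pos: [0.511, 0.4116, 0.1392]
tool_rot: [-154.0, 89.9, -133.6]
force: [-0.2, -0.7, 0.4]
grip_width: 0.0869
```

Call:
{"name": "servo_tool", "arguments": {"rows": [-1, 3, -15, 0, 0, -1, 3, -30, 0, 0, -1, 3, -42, 0, 0, -1, 3, -51, 0, 0, -1, 3, -51, 0, 0, -1, 3, -51, 0, 0]}}

```text
time_s: 17.92
tool_pos: [0.5097, 0.4151, 0.0879]
tool_rot: [-160.6, 89.9, -140.3]
force: [-0.1, -0.5, 0.9]
grip_width: 0.087
```

Call:
{"name": "servo_tool", "arguments": {"rows": [0, 0, 0, 0, 0.2, 0, 0, 0, 0, 0.3, 0, 0, 0, 0, 0.5, 0, 0, 0, 0, 0.7, 0, 0, 0, 0, 0.8, 0, 0, 0, 0, 0.8, 0, 0, 0, 0, 0.8, 0, 0, 0, 0, 0.8, 0, 0, 0, 0, 0.8, 0, 0, 0, 0, 0.8]}}

```text
time_s: 18.75
tool_pos: [0.5098, 0.4157, 0.0888]
tool_rot: [13.1, 90.0, 33.5]
force: [-1.0, -0.3, 1.9]
grip_width: 0.0557
```

Call:
{"name": "servo_tool", "arguments": {"rows": [0, 0, 10, 0, 0.8, 0, 0, 30, 0, 0.8, 0, 0, 60, 0, 0.8, 0, 0, 95, 0, 0.8, 1, -10, 130, 0, 0.8, 3, -30, 160, 0, 0.8, 6, -60, 185, 0, 0.8, 9, -95, 200, 0, 0.8, 12, -130, 208, 0, 0.8, 15, -165, 210, 0, 0.8]}}

```text
time_s: 19.58
tool_pos: [0.5253, 0.2498, 0.3008]
tool_rot: [-4.0, 89.8, 16.4]
force: [0.5, -0.8, -2.2]
grip_width: 0.0558
```

Call:
{"name": "servo_tool", "arguments": {"rows": [3, -35, 0, 0, 0.8, 6, -70, 0, 0, 0.8, 9, -105, 0, 0, 0.8, 12, -140, 0, 0, 0.8, 15, -175, 0, 0, 0.8, 18, -210, 0, 0, 0.8, 22, -245, 0, 0, 0.8, 25, -275, 0, 0, 0.8, 28, -298, 0, 0, 0.8, 29, -309, 0, 0, 0.8]}}

```text
time_s: 20.42
tool_pos: [0.5537, -0.0633, 0.2983]
tool_rot: [-127.0, 89.9, -107.0]
force: [-0.8, -0.5, -3.1]
grip_width: 0.0555
```

Call:
{"name": "servo_tool", "arguments": {"rows": [0, 0, 0, 0, 0.8, 0, 0, 0, 0, 0.8, 0, 0, 0, 0, 0.8]}}

```text
time_s: 20.67
tool_pos: [0.5538, -0.0555, 0.2988]
tool_rot: [60.7, 89.9, 81.2]
force: [-0.1, 1.1, -2.6]
grip_width: 0.055
```

```bash
python3 - <<'E'
from held import *
o=get_obs(); t=o["tool_pos"]; print(t,o["force"],o["grip_width"]); p=held(t[2]-.0885,tuple(t[:2]))
cv2.imwrite("pics/s8.png",cv2.resize(p["frame"][110:260,160:330],None,fx=4,fy=4))
print("stack",cowl(p,(.5543,-.060),.159))
E
```

```text
[ 0.55378217 -0.05547818  0.29877929] [-0.07053838  1.051587   -2.63622284] 0.05504330229986889
held fit [ 0.5553 -0.0562] 813 rms 0.0012
held fit [ 0.5553 -0.0562  0.0019  0.0017 -0.    ] 813 rms 0.0012
stack {'top': (array([572.7, -68.6]), 20.3, 37, np.float64(0.1578), array([577. , -71.6])), 'spig': (array([554.3, -60.5]), 108)}
```

View pics/s8.png

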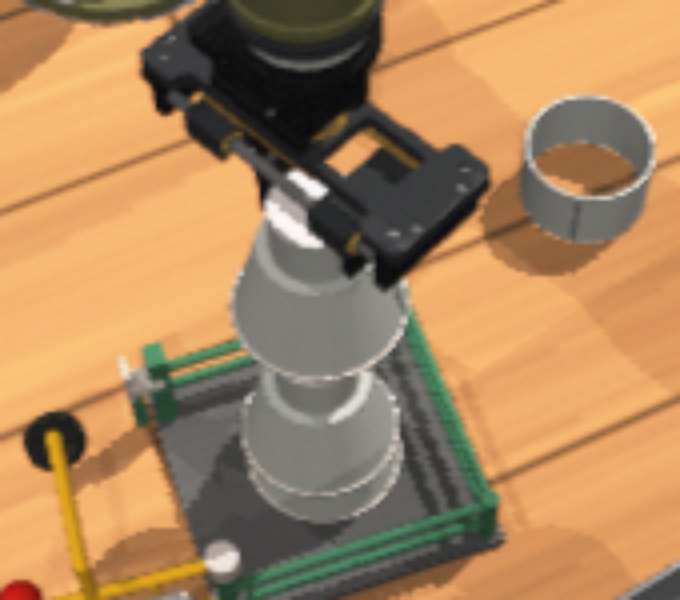

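Call:
{"name": "servo_tool", "arguments": {"rows": [0, 0, 0, 0, 0.8, 0, 0, 0, 0, 0.8, 0, 0, 0, 0, 0.8, 0, 0, 0, 0, 0.8]}}

```text
time_s: 21.05
tool_pos: [0.5538, -0.0579, 0.2986]
tool_rot: [-55.2, 90.0, -34.8]
force: [0.4, -0.5, -0.5]
grip_width: 0.0554
```

```bash
python3 - <<'E'
from held import *
o=get_obs(); t=o["tool_pos"]; print(t,o["joint_velocities"].round(2)); p=held(t[2]-.0885,tuple(t[:2]))
print(get_obs()["tool_pos"])
E
```

```text
[ 0.55384458 -0.05789621  0.29864308] [ 0.22  0.1   0.22 -0.06  0.05 -0.16  0.04]
held fit [ 0.5554 -0.0588] 812 rms 0.0012
held fit [ 0.5555 -0.0588  0.0077  0.      0.    ] 812 rms 0.0012
[ 0.55385484 -0.05810073  0.29859464]
```

Call:
{"name": "servo_tool", "arguments": {"rows": [-1, -1.5, -5, 0, 0.8, -1, -1.5, -14, 0, 0.8, -1, -1.5, -24, 0, 0.8, -1, -1.5, -34, 0, 0.8, -1, -1.5, -42, 0, 0.8, -1, -1.5, -50, 0, 0.8, -1, -1.5, -57, 0, 0.8, -1, -1.5, -64, 0, 0.8, -1, -1.5, -71, 0, 0.8, -1, -1.5, -77, 0, 0.8]}}

```text
time_s: 21.93
tool_pos: [0.5528, -0.0599, 0.2209]
tool_rot: [86.1, 90.0, 106.5]
force: [0.1, -0.2, -2.1]
grip_width: 0.0551
```

Call:
{"name": "servo_tool", "arguments": {"rows": [0, 0, -5, 0, 0.8, 0, 0, -10, 0, 0.8, 0, 0, -15, 0, 0.8, 0, 0, -20, 0, 0.8, 0, 0, -24, 0, 0.8, 0, 0, -28, 0, 0.8, 0, 0, -31, 0, 0.8, 0, 0, -33, 0, 0.8, 0, 0, -34, 0, 0.8, 0, 0, -34, 0, 0.8]}}

```text
time_s: 22.77
tool_pos: [0.5528, -0.0599, 0.1874]
tool_rot: [138.8, 90.0, 159.2]
force: [-0.2, 0.4, -1.8]
grip_width: 0.0558
```

Call:
{"name": "servo_tool", "arguments": {"rows": [0, 0, -1, 0, 0.8, 0, 0, -2, 0, 0.8, 0, 0, -2, 0, 0.8]}}

```text
time_s: 23.02
tool_pos: [0.5528, -0.0599, 0.1855]
tool_rot: [-17.1, 90.0, 3.3]
force: [0.9, -0.0, -2.2]
grip_width: 0.0555
```

Call:
{"name": "servo_tool", "arguments": {"rows": [0, 0, -1, 0, 0.8, 0, 0, -2, 0, 0.8, 0, 0, -2, 0, 0.8]}}

```text
time_s: 23.27
tool_pos: [0.5535, -0.0599, 0.1844]
tool_rot: [-32.2, 89.9, -11.8]
force: [-0.0, 0.1, 1.7]
grip_width: 0.0553
```

Contact again, at z 0.1844 against an expected 0.1845. Letting go and retreating.

Call:
{"name": "servo_tool", "arguments": {"rows": [0, 0, 0, 0, 0.7, 0, 0, 0, 0, 0.5, 0, 0, 0, 0, 0.2, 0, 0, 0, 0, 0, 0, 0, 0, 0, 0, 0, 0, 0, 0, 0, 0, 0, 0, 0, 0, 0, 0, 0, 0, 0, 0, 0, 0, 0, 0, 0, 0, 0, 0, 0]}}

```text
time_s: 24.1
tool_pos: [0.5529, -0.0599, 0.1835]
tool_rot: [-1.8, 90.0, 18.5]
force: [-0.2, -0.3, -0.2]
grip_width: 0.0863
```

Call:
{"name": "servo_tool", "arguments": {"rows": [0, 0, 10, 0, 0, 0, 0, 40, 0, 0, 0, 0, 80, 0, 0, 0, 20, 105, 0, 0, 0, 55, 115, 0, 0, 0, 95, 115, 0, 0, 0, 130, 115, 0, 0, 0, 165, 115, 0, 0, 0, 190, 115, 0, 0, 0, 200, 115, 0, 0]}}

```text
time_s: 24.93
tool_pos: [0.5518, 0.1456, 0.2999]
tool_rot: [43.6, 89.8, 64.4]
force: [-0.8, -0.1, 1.0]
grip_width: 0.0871
```

```bash
python3 - <<'E'
from m import *
o=get_obs(); print(o["tool_pos"],o["time_s"])
for n in("scene","top"):
    p=read_camera(n); cv2.imwrite(f"pics/{n}9.png",p["frame"])
    print(n,"stack",cowl(p,(.5545,-.06),.202))
    for nm in("coupling_mid","hammer"):
        r=cut_out(nm,p)[0]; print(nm,np.median(pts(p,r["pixels"]),0).round(3))
E
```

```text
[0.55175487 0.14556944 0.29986592] 24.9333
scene stack {'top': (array([555.1, -60.3]), 29.1, 359, np.float64(0.2022), array([556.6, -61.4])), 'spig': (array([554.6, -60.8]), 119)}
coupling_mid [0.43  0.225 0.034]
hammer [ 0.48  -0.406  0.024]
top stack {'top': (array([554.5, -59.4]), 28.0, 331, np.float64(0.2025), array([554.1, -59.3])), 'spig': (array([554.4, -59.3]), 34)}
coupling_mid [0.416 0.27  0.043]
hammer [ 0.454 -0.406  0.024]
```

View pics/scene9.png

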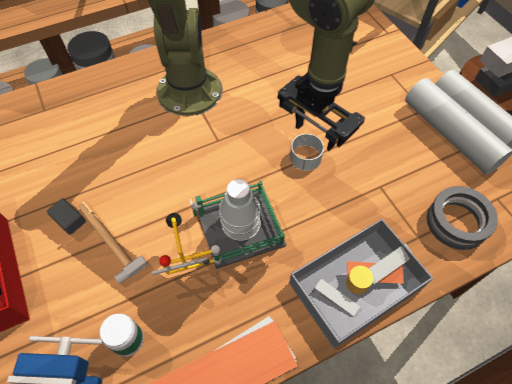

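The picture shows the three-cowl stack upright at (240,210). The gate is wide open with its ball at (165,261), and the coupling (307,152) and hammer are where they were. The stack top measures 0.202, as expected for two nested cowls.

Call:
{"name": "servo_tool", "arguments": {"rows": [0, 0, 0, 0, 0, 0, 0, 0, 0, 0, 0, 0, 0, 0, 0, 0, 0, 0, 0, 0]}}

```text
time_s: 25.57
tool_pos: [0.553, 0.1395, 0.2986]
tool_rot: [-74.4, 90.0, -54.1]
force: [-0.2, -0.5, 0.1]
grip_width: 0.0869
```

```bash
python3 -c "
from cell import *
print(get_obs()['force']); print(sign_off())"
```

```text
[-0.15955143 -0.45743898  0.09019135]
the job is handed in; nothing more can be done
None
```

The latch was lifted, the gate swung open and left there, and both loose cowls are nested over the one in the pen. I handed the job in at about 25.6 s; it reports no verdict.

- **Latch and gate:** I lifted the ball by about 0.3 rad and swung the gate to about 1.48 rad, both by commanded path. I then lowered the bar and let go. The later pictures show the gate still wide open with the hold-down arm clear of the pen.
- **Stack:** Each cowl was lowered until a light contact (about 2–4 N) at the expected seat height. The top surfaces measured 116, 159 and 202 mm above the table, so each cowl sits 43 mm above the one below. The spigot axes agree to about 2 mm horizontally and the stack looks upright.
- **Bystanders:** In the scene picture the hammer and coupling look unmoved, and neither was touched. Their median positions shifted between readings, by up to about 30 mm for the coupling in the top camera. I put that down to the arm blocking part of the view and noise in the outlines, but did not measure it again.
- **Hand-in:** The gripper was open and clear of everything, with force readings near zero.

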